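Clear the X-ray cassette and lay the step wedge on it

TASK

A small white bottle has been left standing on the X-ray cassette. First move that bottle off to the steel tray and stand it upright there; then lay the stepped aluminium wedge flat, steps up, on the middle of the cassette, lengthwise along the cassette's long centre line (either end may point either way). Set both down without dropping them.

Things in the scene. Friction and masses are not known exactly. Their poses are not given: they have to be found in the camera images.
- bottle: closed white plastic bottle, loose, upright, round: body 42 mm in diameter from 0 to 76 mm above its base, then a shoulder narrowing to a 27 mm wide cap; 104 mm high in all, about 0.12 kg. It stands on the cassette near the middle. Origin: centre of its base, z up. A bystander bottle of the same kind stands on the bare desk.
- wedge: bare aluminium step wedge, loose, lying flat with steps up: 80 mm long (its x), 30 mm wide (its y), five equal steps of 16 mm that rise towards +x: 6, 12, 18, 24 and 30 mm high; about 0.12 kg, balance point 11 mm from the middle towards the thick end. Origin: centre of its 80 x 30 mm underside, z up. A bystander bar of the same length and width but a level 12 mm height, without steps, lies near it; which of the two lies nearer the robot varies.
- cassette: flat X-ray cassette lying on the desk, fixed, does not shift: 240 mm long (its x), 180 mm wide (its y), 15 mm thick; black top in a grey frame with two thin white centre lines that cross in the middle. Origin: centre of its underside, z up; the top is at 15 mm.
- tray: shallow open steel tray on the desk, fixed: 160 mm (its x) by 120 mm (its y) outside, walls 4 mm thick and 20 mm high, floor about 4 mm thick, empty. Origin: centre of its underside, z up.

How it is judged (in metres and radians):
On the way, in this order (a step that is already met when the one before it is completed fails the run):
1. the bottle stands upright and released on the floor of the tray (x of bottle in the frame of tray between -0.06 and 0.06 m and y of bottle in the frame of tray between -0.042 and 0.042 m and z of bottle in the frame of tray below 0.012 m and angle between bottle's own z axis and vertical below 0.17 rad and contact force between bottle and the fingers below 0.1 N), for 0.2 s.
2. the wedge lies flat on the middle of the cassette, lengthwise, released (horizontal distance between wedge and cassette below 0.02 m and angle between the x axis of wedge and the x axis of cassette, either way round below 0.2 rad and z of wedge in the frame of cassette below 0.019 m and angle between wedge's own z axis and vertical below 0.1 rad and contact force between wedge and the fingers below 0.1 N), for 0.2 s.
At the end, for the whole second after the job is handed in: The bottle stands upright (within 10 degrees) on the floor of the tray, anywhere inside its walls; the wedge lies flat, steps up, on the cassette with its centre within 20 mm of the cassette's middle and its length within 11 degrees of the cassette's long centre line, either way round; both at rest (x of bottle in the frame of tray between -0.06 and 0.06 m and y of bottle in the frame of tray between -0.042 and 0.042 m and z of bottle in the frame of tray below 0.012 m and angle between bottle's own z axis and vertical below 0.17 rad and horizontal distance between wedge and cassette below 0.02 m and angle between the x axis of wedge and the x axis of cassette, either way round below 0.2 rad and z of wedge in the frame of cassette below 0.019 m and angle between wedge's own z axis and vertical below 0.1 rad and linear speed of each of bottle, wedge below 0.02 m/s); the robot touches nothing.
It fails at once if the bottle is dropped (falls free by more than about 18 mm) (contact force between bottle and anything else below 0.01 N and linear speed of bottle above 0.6 m/s).
It fails at once if the wedge is dropped (falls free by more than about 18 mm) (contact force between wedge and anything else below 0.01 N and linear speed of wedge above 0.6 m/s).
It also fails if it takes over 56 s, if anything falls off the work surface, if the arm or the gripper's body presses on something with over 40 N, if the wrist force passes 120 N, or if a joint passes its speed limit or range.

ROBOT

A 7-joint arm with a two-finger parallel gripper is mounted at the origin on the work surface. World frame = base frame: x ahead of the robot, y to its left, z up, the work surface at z = 0. Lengths are in mm, angles in rad, forces in N, time in s.
With the tool pointing down it reaches from about 400 to 875 mm from the base axis. Payload 4.4 kg.
Tool frame: the origin (TCP) lies where the fingers leave the gripper's body, on its centre line; the fingertips stand 73 mm ahead of it and the grasp point (between the pads) lies 54 mm ahead of it; z points along the fingers, y is the line along which they close (so a half turn about z gives the same grasp; the last joint's range is limited). The gripper opens to 85 mm and grips with 20 to 120 N. Pads are 22 mm wide; open, the fingers measure 114 mm over their backs; the gripper's body (76 mm by 85 mm) begins 54 mm behind the grasp point. The pads swing forward as they close: fully open they stand 13 mm farther back than shut.
Start: joints at [1.198, 0.628, 0.038, 1.517, -0.027, 0.996, -0.02], TCP at [196.331, -619.654, 303.913] pointing down, gripper open.
Joint ranges: [-3.06, 3.06], [-0.37, 2.12], [-1.25, 1.32], [0.18, 2.47], [-1.1, 4.24], [0.23, 1.98], [-2.94, 2.94]. Speed limits (rad/s): [2.57, 2.57, 3.14, 3.14, 3.14, 3.14, 3.14].

INTERFACE

Orientations are given as [roll, pitch, yaw] about the fixed x, y, z axes, in that order (R = Rz(yaw) Ry(pitch) Rx(roll)).
In Python, from cell import ctrl gives the robot as it stands.
- The arm moves only by the tool send_rows, never from a script. Its argument "rows" is a list that holds one entry, the list of rows, each a list of 6 numbers: the shift along the tool's x, y, z in cm, then the turn, a rotation vector about the tool's x, y, z in rad. In form: [[[tx, ty, tz, wx, wy, wz], ...]]. A call has 1 to 10 rows; each row is the pose to reach, as a shift and turn from the pose commanded when the call began, along the tool's axes at that moment; what a row does not reach only later rows make up. A row lasts 1/10 s, in which the tool goes at most 50 mm and 8.59 degrees, less where a joint would pass 70% of its speed; a pose out of reach is approached as far as the arm can. A call with a gripper value outside its range is refused whole. "grip" is the closure in counts, from 0 (fully open) to 255 (shut), set as the call begins (left out, the last holds). The fingers move at their own pace and stop on an object; the grip force is fixed at half the most. Time passes only in rows, so rows that repeat a pose let the fingers close. It gives the time, the measured TCP pose, the force, the opening and the grip force at its end, in the units of the state.
- ctrl.read_state(): the state, without advancing time (a new reading comes with each control period).
- ctrl.get_image(name): name is "side" or "top"; returns a dict with "pixels" (400x640x3 uint8, red, green, blue), "fx", "fy", "cx", "cy" (pixels), "D" ([k1, k2, p1, p2, k3] as OpenCV has them; the pictures are not rectified), "extrinsics" (4x4, takes a point from camera to world coordinates). Camera axes: x right, y up, looking along -z (the intrinsics and any distortion apply to the point x, -y, -z); pixel columns grow to the right and rows downward; lengths in mm; the calibration is good to about 2 mm. A picture is of the moment at which its call begins. There is no depth.
- ctrl.finish_job(): hands the job in; it is judged then, once.
The state is a dict: "clock": time; "qpos": joint angles; "qd": joint speeds; "tau": joint torques, N m; "eef_pos": TCP position; "tool_rot": TCP orientation; "force": force on the tool from outside, world axes, zero at the start; "torque": the same for the moment, N m; "width": finger opening in mm; "gripper_force": force on a finger pad.
Only numpy, scipy, OpenCV 4.12 (cv2) and the standard library are available. Lean on these libraries where they do the work, as an engineer would, in place of code of your own. Each camera call takes 0.05 s, during which the arm holds its last target. There are 200 camera calls.

## Working session

There is one attempt and no reset: what is moved stays moved. The work goes in short steps, Python scripts to look and compute and a tool call to move; the robot and the scene stay as the last step left them, time stands still between calls to the robot, and variables do not carry over. Pictures are saved under pics/ and viewed, at most 10 in all, crops included, and the job is handed in when it is done.

Besides the shell and the picture viewer there is one more tool, called after "Emit:" in YAML: its name, and indented under it one key for each argument. send_rows: Moves the arm, as the interface text tells. Its arguments: {"type":"object","properties":{"rows":{"type":"array","items":{"type":"array","items":{"type":"array","items":{"type":"number"}}}},"grip":{"type":"number"}},"required":["rows"]}

```bash
mkdir -p pics; cat > h.py <<'E'
import numpy as np, cv2
from cell import ctrl
def shot(n,fn=None):
    im=ctrl.get_image(n)
    im['K']=np.array([[im['fx'],0,im['cx']],[0,im['fy'],im['cy']],[0,0,1.]]); im['E']=np.array(im['extrinsics'])
    if fn: cv2.imwrite('pics/'+fn,im['pixels'][:,:,::-1])
    return im
def cast(im,uv,z):
    p=cv2.undistortPoints(np.array(uv,float).reshape(-1,1,2),im['K'],np.array(im['D'],float))[:,0]
    d=np.c_[p[:,0],-p[:,1],-np.ones(len(p))]@im['E'][:3,:3].T
    o=im['E'][:3,3]
    return o+d*((z-o[2])/d[:,2])[:,None]
E
python3 - <<'E'
from h import *
for n in('top','side'):
    im=shot(n,n+'0.png'); print(n,im['E'].round(2).tolist(),im['fx'])
s=ctrl.read_state();print(s['clock'],s['eef_pos'],s['tool_rot'],s['width'])
E
```

```text
top [[-0.02, 1.0, -0.09, 483.61], [-1.0, -0.03, -0.02, 2.21], [-0.02, 0.09, 1.0, 875.96], [0.0, 0.0, 0.0, 1.0]] 379.6688004760945
side [[-0.98, 0.11, -0.15, 384.85], [-0.18, -0.52, 0.83, 773.99], [0.01, 0.85, 0.53, 521.19], [0.0, 0.0, 0.0, 1.0]] 456.99070563325824
0.1 [ 196.2131282  -619.22502856  303.09502446] [-3.13990979e+00 -5.50054009e-06  3.06772952e-01] 85.48781255591261
```

View pics/top0.png

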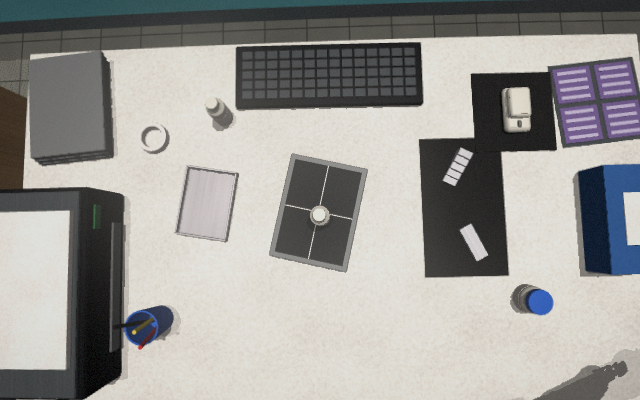

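View pics/side0.png

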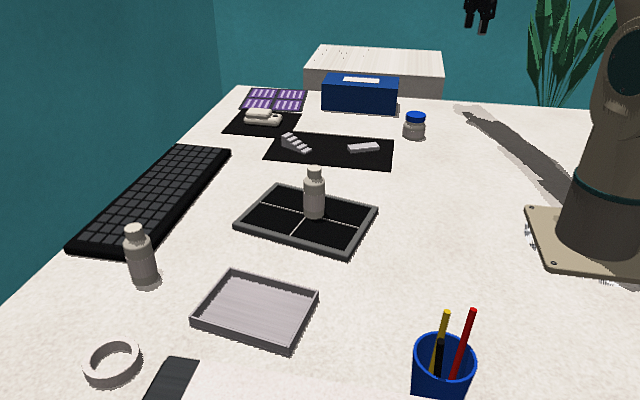

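The top view shows the bottle on the cassette at (318,214), the tray around (207,203), the wedge at (458,167) and the plain bar at (474,242). The side view shows the wedge's thick end at the left (283,137), towards +x, which is the upper end in the top view.

```bash
cat > m.py <<'E'
from h import *
def big(im,box,thr,bright):
    x0,y0,x1,y1=box; g=cv2.cvtColor(im['pixels'],cv2.COLOR_RGB2GRAY)[y0:y1,x0:x1]
    m=((g>thr) if bright else (g<thr)).astype(np.uint8)
    c=max(cv2.findContours(m,cv2.RETR_EXTERNAL,cv2.CHAIN_APPROX_NONE)[0],key=cv2.contourArea)
    return c.reshape(-1,2)+[x0,y0]
def rect(pts):
    (c,s,a)=cv2.minAreaRect(pts[:,:2].astype(np.float32)); return np.round(c,1),np.round(s,1),round(a,1)
E
python3 - <<'E'
from m import *
t=shot('top'); s=shot('side')
print('cass',rect(cast(t,big(t,(262,145,375,280),140,0),15)))
print('tray eye',rect(cast(t,[(187,166),(239,173),(227,241),(176,234)],20)), cast(t,[(187,166),(239,173),(227,241),(176,234)],20).round(0)[:,:2].tolist())
w=big(t,(436,143,480,195),110,1); print('wedge z15',rect(cast(t,w,15)), rect(w))
b=big(t,(302,198,336,230),185,1); print('cap',rect(cast(t,b,119)),rect(b))
a=cv2.resize(t['pixels'][140:200,430:490],None,fx=9,fy=9,interpolation=cv2.INTER_CUBIC)[:400,:400]
a=cv2.resize(t['pixels'][143:193,433:483],(400,400),interpolation=cv2.INTER_CUBIC)
c=cv2.resize(s['pixels'][120:170,270:320],(400,400),interpolation=cv2.INTER_CUBIC)
cv2.imwrite('pics/w.png',np.hstack([a,c])[:,:,::-1])
E
```

```text
cass (array([536.8,  34.3]), array([165.2, 222.8]), 77.0)
tray eye (array([560.8, 285.1]), array([122.9, 158.1]), 80.7) [[649.0, 333.0], [629.0, 212.0], [474.0, 240.0], [493.0, 357.0]]
wedge z15 (array([ 631.2, -288.7]), array([31.7, 90.2]), 57.9) (array([457.5, 166.5]), array([14. , 38.6]), 29.7)
cap (array([524.8,  27.9]), array([22., 24.]), 88.6) (array([318.5, 214. ]), array([12., 11.]), 90.0)
```

View pics/w.png

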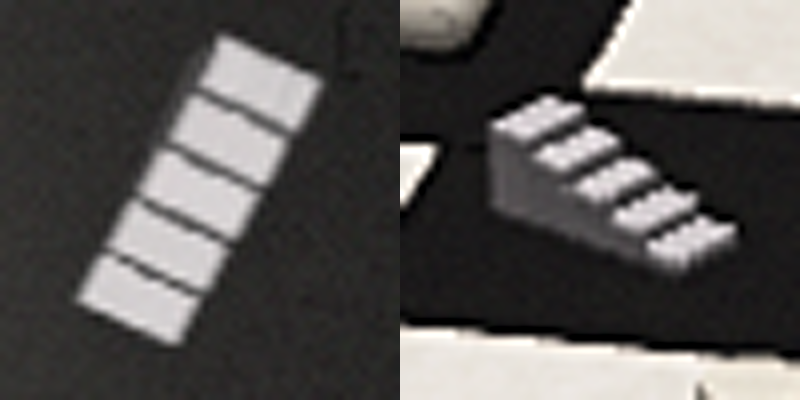

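The crop shows the wedge's thick-end top corners at crop (222,36),(322,82) and its thin-end corners at (78,298),(180,346). The crop scale is 8.

```bash
python3 - <<'E'
from m import *
t=shot('top')
f=lambda l:np.array(l)/8+[432.5,142.5]
hi=cast(t,f([(222,36),(322,82)]),30); lo=cast(t,f([(78,298),(180,346)]),6)
print(hi.round(1).tolist(),lo.round(1).tolist()); d=hi.mean(0)-lo.mean(0)
print('wedge',((hi.mean(0)+lo.mean(0))/2).round(1),np.hypot(*d[:2]),np.arctan2(d[1],d[0]))
C=cast(t,[(292,154),(367,170),(346,271),(270,256)],15)
print('cass eye',rect(C),C[:,:2].round(0).tolist())
L=cast(t,[(328.5,165),(309,260)],15);print('line',L.round(1),np.arctan2(*(L[0]-L[1])[1::-1]))
s=shot('side'); b=big(s,(302,163,326,219),110,1)
print('bottle side', [ (r,b[b[:,1]==r][:,0].min(),b[b[:,1]==r][:,0].max()) for r in (168,195,210)])
print(cast(s,[(314.5,168)],119),cast(s,[(314.5,212)],22))
st=ctrl.read_state();print(st['tool_rot'],st['eef_pos'],st['qpos'],st['clock'])
E
```

```text
[[672.8, -292.3, 30.0], [658.9, -319.7, 30.0]] [[602.6, -254.9, 6.0], [588.0, -283.4, 6.0]]
wedge [ 630.5 -287.6   18. ] 79.54232807368103 -0.4811787879504562
cass eye (array([534.5,  30.4]), array([176.4, 238.5]), 77.0) [[671.0, 89.0], [628.0, -82.0], [401.0, -27.0], [438.0, 143.0]]
line [[642.5   5.9  15. ]
 [427.4  55.2  15. ]] -0.22523221904132198Traceback (most recent call last):
  File "<stdin>", line 11, in <module>
    return umr_minimum(a, axis, None, out, keepdims, initial, where)
ValueError: zero-size array to reduction operation minimum which has no identity
```

Emit:
send_rows:
  rows:
    - [[1.5,-1.5,0,0,0,0],[4,-4,0,0,0,0],[7,-7.1,0,0,0,0],[10.2,-10.4,0,0,0,0],[13.5,-13.7,0,0,0,0],[16.8,-17.1,0,0,0,0],[20.1,-20.5,0,0,0,0],[23.4,-23.8,0,0,0,0],[26.7,-27.2,0,0,0,0],[30,-30.5,0,0,0,0]]
  grip: 0

```text
clock: 1.3
eef_pos: [390.9, -236.6, 304.2]
tool_rot: [3.141, -0.001, 0.307]
force: [1.4, -1.0, -0.2]
width: 85.4
gripper_force: 0.0
```

Emit:
send_rows:
  rows:
    - [[3.3,-3.3,0,0,0,0],[6.6,-6.7,0,0,0,0],[9.9,-10,0,0,0,0],[13,-13.2,0,0,0,0],[16,-16.3,0,0,0,0],[18.5,-18.8,0,0,0,0],[20.2,-20.5,0,0,0,0],[20.9,-21.3,0,0,0,0],[20.9,-21.3,0,0,0,0]]

```text
clock: 2.2
eef_pos: [525.3, 29.0, 303.8]
tool_rot: [-3.141, -0.0, 0.309]
force: [-0.7, 0.3, 1.1]
width: 85.4
gripper_force: 0.0
```

```bash
python3 - <<'E'
from h import *
s=ctrl.read_state();print(s['clock'],s['eef_pos'],s['tool_rot'],s['qpos'])
im=shot('side')
cv2.imwrite('pics/s1.png',cv2.resize(im['pixels'][100:300,180:500],None,fx=2,fy=2)[:,:,::-1])
E
```

```text
2.2 [525.31019056  29.01154749 303.80840314] [-3.14128126e+00 -8.44709137e-05  3.09161433e-01] [-0.07849417  0.45122264 -0.04282562  1.86103987  0.02486987  0.82982058
 -1.39546175]
```

View pics/s1.png

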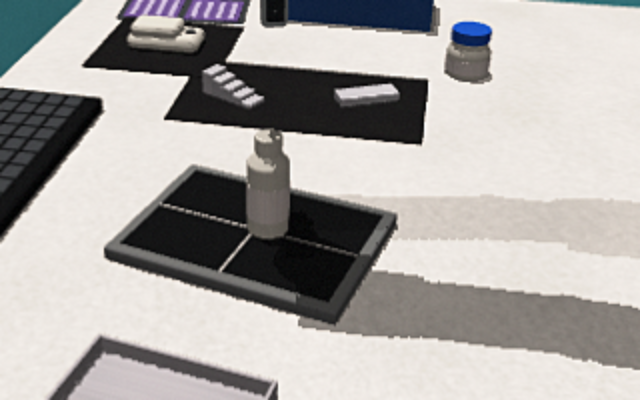

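The side crop shows the bottle upright: its cap is at about (314,167) in the full picture, with the body axis at column 314.

```bash
python3 - <<'E'
from h import *
s=shot('side');print(cast(s,[(313.5,167),(314,215)],119)[0],cast(s,[(314,215)],15))
E
```

```text
[523.05929429  28.46845822 119.        ] [[519.84248317  34.35036778  15.        ]]
```

Emit:
send_rows:
  rows:
    - [[0,0,2,0,0,0],[0,0,5,0,0,0],[0,0,8,0,0,0],[0,0,11,0,0,0],[0,0,13,0,0,0],[0,0,13,0,0,0]]

```text
clock: 2.9
eef_pos: [522.9, 25.6, 171.8]
tool_rot: [-3.141, 0.006, 0.304]
force: [0.5, -0.6, -0.5]
width: 85.0
gripper_force: 0.0
```

Emit:
send_rows:
  rows:
    - [[0,0,1,0,0,0],[0,0,2.5,0,0,0],[0,0,4,0,0,0],[0,0,4.5,0,0,0],[0,0,4.5,0,0,0],[0,0,4.5,0,0,0]]

```text
clock: 3.5
eef_pos: [525.7, 27.7, 129.7]
tool_rot: [3.141, -0.001, 0.306]
force: [-0.0, 0.8, 0.4]
width: 85.2
gripper_force: 0.0
```

Emit:
send_rows:
  rows:
    - [[0,0,0,0,0,0],[0,0,0,0,0,0],[0,0,0,0,0,0],[0,0,0,0,0,0],[0,0,0,0,0,0],[0,0,0,0,0,0],[0,0,0,0,0,0],[0,0,0,0,0,0],[0,0,0,0,0,0],[0,0,0,0,0,0]]
  grip: 255

```text
clock: 4.5
eef_pos: [525.4, 28.1, 129.6]
tool_rot: [3.142, -0.001, 0.307]
force: [-0.9, -0.0, 5.0]
width: 40.8
gripper_force: 60.0
```

Emit:
send_rows:
  rows:
    - [[0,0,-0.5,0,0,0],[0,0,-1.5,0,0,0],[0,0,-3,0,0,0],[0,0,-4.5,0,0,0],[0,0,-5.5,0,0,0],[0,0,-6,0,0,0]]

```text
clock: 5.1
eef_pos: [525.6, 27.9, 190.2]
tool_rot: [3.141, -0.002, 0.307]
force: [-0.0, -0.1, -1.2]
width: 40.9
gripper_force: 60.5
```

Emit:
send_rows:
  rows:
    - [[0.4,-0.8,0,0,0,0],[1.3,-2.7,0,0,0,0],[2.5,-5.3,0,0,0,0],[3.9,-8.2,0,0,0,0],[5.3,-11.1,0,0,0,0],[6.7,-14,0,0,0,0],[8.1,-16.9,0,0,0,0],[9.5,-19.9,0,0,0,0],[10.6,-22.2,0,0,0,0],[11.1,-23.4,0,0,0,0]]

```text
clock: 6.1
eef_pos: [559.2, 288.5, 188.0]
tool_rot: [-3.14, 0.001, 0.311]
force: [0.1, -0.4, -1.5]
width: 40.6
gripper_force: 60.6
```

Emit:
send_rows:
  rows:
    - [[0,0,0,0,0,0],[0,0,0.7,0,0,0],[0,0,2,0,0,0],[0,0,3.4,0,0,0],[0,0,4.6,0,0,0],[0,0,5.3,0,0,0],[0,0,5.8,0,0,0],[0,0,6,0,0,0],[0,0,6,0,0,0],[0,0,6,0,0,0]]

```text
clock: 7.1
eef_pos: [560.6, 284.6, 129.4]
tool_rot: [-3.141, -0.001, 0.307]
force: [-0.4, 1.0, -0.6]
width: 40.5
gripper_force: 60.6
```

```bash
python3 - <<'E'
from h import *
s=ctrl.read_state();print(s['eef_pos'],s['width'],s['force'])
im=shot('side')
cv2.imwrite('pics/s2.png',cv2.resize(im['pixels'][150:380,130:400],None,fx=2,fy=2)[:,:,::-1])
E
```

```text
[560.56649222 284.64519293 129.3692717 ] 40.539205390834454 [-0.4049599   0.95794763 -0.5923112 ]
```

View pics/s2.png

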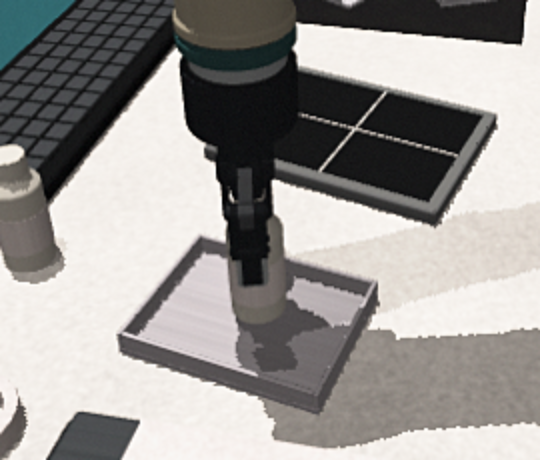

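The crop shows the bottle upright just above the middle of the tray, base at crop (258,320). The cassette is clear, with its lines crossing at crop (355,130).

Emit:
send_rows:
  rows:
    - [[0,0,0.3,0,0,0],[0,0,0.6,0,0,0],[0,0,0.8,0,0,0],[0,0,0.9,0,0,0],[0,0,1.0,0,0,0],[0,0,1.05,0,0,0],[0,0,1.05,0,0,0]]

```text
clock: 7.85
eef_pos: [560.3, 284.5, 118.7]
tool_rot: [-3.142, -0.0, 0.307]
force: [-0.2, 0.6, 1.0]
width: 40.7
gripper_force: 60.8
```

Emit:
send_rows:
  rows:
    - [[0,0,0.05,0,0,0],[0,0,0.1,0,0,0],[0,0,0.1,0,0,0]]

```text
clock: 8.15
eef_pos: [560.5, 284.6, 118.6]
tool_rot: [-3.142, -0.001, 0.307]
force: [-2.3, -0.3, 8.2]
width: 40.5
gripper_force: 61.4
```

Emit:
send_rows:
  rows:
    - [[0,0,0,0,0,0],[0,0,0,0,0,0],[0,0,0,0,0,0],[0,0,0,0,0,0],[0,0,0,0,0,0],[0,0,0,0,0,0],[0,0,0,0,0,0],[0,0,0,0,0,0]]
  grip: 0

```text
clock: 8.95
eef_pos: [560.3, 284.5, 117.4]
tool_rot: [-3.142, 0.0, 0.307]
force: [0.1, 0.8, 0.1]
width: 85.5
gripper_force: 0.0
```

Emit:
send_rows:
  rows:
    - [[0,0,-0.5,0,0,0],[0,0,-2,0,0,0],[0,0,-4.5,0,0,0],[0,0,-7.5,0,0,0],[0,0,-10,0,0,0],[0,0,-11.5,0,0,0],[0,0,-12,0,0,0],[0,0,-12,0,0,0]]

```text
clock: 9.75
eef_pos: [560.7, 284.6, 238.9]
tool_rot: [-3.141, -0.002, 0.307]
force: [-0.6, -0.2, -0.4]
width: 85.6
gripper_force: 0.0
```

```bash
python3 - <<'E'
from h import *
s=ctrl.read_state();print(s['eef_pos'],s['width'],s['force'])
im=shot('side')
cv2.imwrite('pics/s3.png',cv2.resize(im['pixels'][150:380,130:400],None,fx=2,fy=2)[:,:,::-1])
E
```

```text
[560.65223505 284.6419546  238.86812524] 85.56281423458115 [-0.63692034 -0.19744604 -0.35899726]
```

View pics/s3.png

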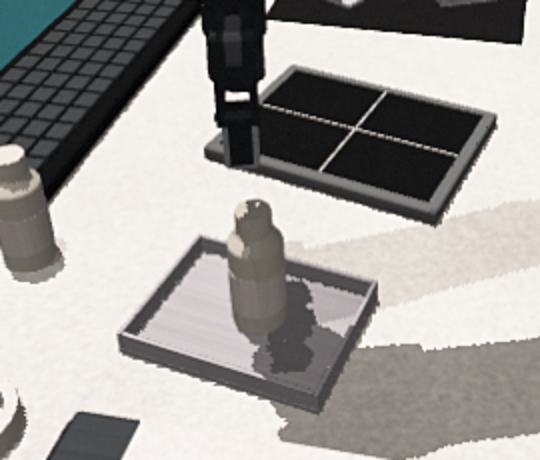

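The crop shows the bottle standing upright and free on the tray floor, with its base at crop (258,330).

Emit:
send_rows:
  rows:
    - [[-0.2,1,0,0,0,0.03],[-0.6,3.5,0,0,0,0.1],[-1.3,7.5,0,0,0,0.2],[-2,11.8,0,0,0,0.3],[-2.8,16.3,0,0,0,0.4],[-3.6,20.8,0,0,0,0.5],[-4.3,25.3,0,0,0,0.6],[-5.1,29.8,0,0,0,0.7],[-5.9,34.3,0,0,0,0.76],[-6.6,38.8,0,0,0,0.788]]

```text
clock: 10.8
eef_pos: [613.0, -110.0, 236.8]
tool_rot: [3.139, 0.001, -0.489]
force: [-0.2, 0.0, 0.6]
width: 85.7
gripper_force: 0.0
```

Emit:
send_rows:
  rows:
    - [[2.5,3.5,0,0,0,0],[4.9,7,1,0,0,0],[7.1,10.1,3,0,0,0],[9,12.8,5,0,0,0],[10.3,14.6,7,0,0,0],[10.9,15.4,8.5,0,0,0],[10.9,15.4,9,0,0,0],[10.9,15.4,9,0,0,0],[10.9,15.4,9,0,0,0]]

```text
clock: 11.7
eef_pos: [640.5, -290.5, 148.1]
tool_rot: [-3.14, -0.0, -0.48]
force: [0.6, 0.3, 0.6]
width: 85.5
gripper_force: 0.0
```

```bash
python3 - <<'E'
from h import *
s=ctrl.read_state();print(s['eef_pos'],s['tool_rot'],s['width'])
a=shot('top');b=shot('side')
f=lambda im,x,y:cv2.resize(im['pixels'][y:y+80,x:x+80],(400,400),interpolation=cv2.INTER_CUBIC)
cv2.imwrite('pics/w2.png',np.hstack([f(a,420,130),f(b,255,90)])[:,:,::-1])
E
```

```text
[ 640.52169206 -290.46046436  148.13366189] [-3.14031440e+00 -3.04377781e-04 -4.79588351e-01] 85.52222004734419
```

View pics/w2.png

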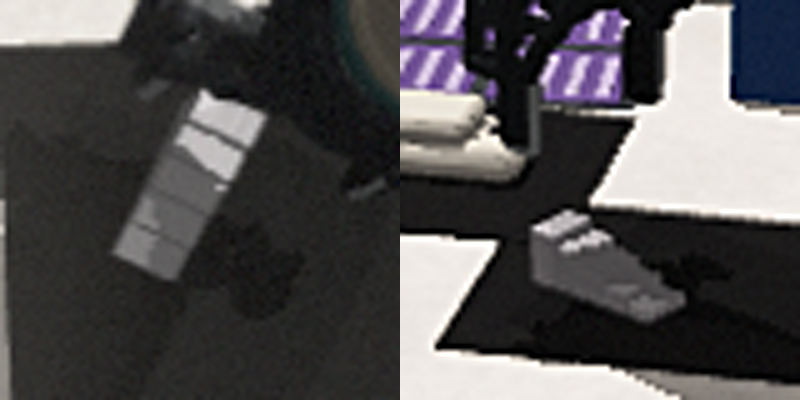

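The view shows the open fingers straddling the wedge's line, one on each side (crop 150,90 and 365,185), square to its long sides.

Emit:
send_rows:
  rows:
    - [[0,0,1.5,0,0,0],[0,0,3.5,0,0,0],[0,0,5.5,0,0,0],[0,0,6.7,0,0,0],[0,0,7.2,0,0,0],[0,0,7.3,0,0,0],[0,0,7.3,0,0,0]]

```text
clock: 12.5
eef_pos: [640.3, -292.5, 75.0]
tool_rot: [3.142, -0.001, -0.481]
force: [-0.5, -0.1, 0.5]
width: 85.2
gripper_force: 0.0
```

Emit:
send_rows:
  rows:
    - [[0,0,0,0,0,0],[0,0,0,0,0,0],[0,0,0,0,0,0],[0,0,0,0,0,0],[0,0,0,0,0,0],[0,0,0,0,0,0],[0,0,0,0,0,0],[0,0,0,0,0,0],[0,0,0,0,0,0],[0,0,0,0,0,0]]
  grip: 255

```text
clock: 13.5
eef_pos: [640.3, -292.5, 75.0]
tool_rot: [-3.141, -0.001, -0.481]
force: [-0.1, -0.3, 5.6]
width: 28.5
gripper_force: 60.7
```

Emit:
send_rows:
  rows:
    - [[0,0,-0.4,0,0,0],[0,0,-1.2,0,0,0],[0,0,-2.5,0,0,0],[0,0,-4.5,0,0,0],[0,0,-6.5,0,0,0],[0,0,-8,0,0,0],[0,0,-8.8,0,0,0],[0,0,-9,0,0,0]]

```text
clock: 14.3
eef_pos: [640.3, -292.5, 165.8]
tool_rot: [-3.141, -0.002, -0.481]
force: [-0.4, -0.9, -1.0]
width: 28.5
gripper_force: 60.0
```

```bash
python3 - <<'E'
from m import *
t=shot('top');g=cv2.cvtColor(t['pixels'],cv2.COLOR_RGB2GRAY)[172:255,290:348].astype(int)
m=(g>cv2.medianBlur(g.astype(np.uint8),7).astype(int)+25).astype(np.uint8)*255
L=cv2.HoughLinesP(m,1,np.pi/360,20,minLineLength=25,maxLineGap=8)[:,0]+[290,172,290,172]
f=lambda s:max(s,key=lambda l:np.hypot(l[0]-l[2],l[1]-l[3]))
for l in (f([l for l in L if abs(l[0]-l[2])<abs(l[1]-l[3])]),f([l for l in L if abs(l[0]-l[2])>abs(l[1]-l[3])])):
    p=cast(t,l.reshape(2,2),15)[:,:2];print(l,p.round(1).tolist(),np.arctan((p[1]-p[0])[1]/(p[1]-p[0])[0]))
    if 'q' in globals():
        a=np.linalg.solve(np.c_[q[1]-q[0],p[0]-p[1]],p[0]-q[0]);print('cross',q[0]+a[0]*(q[1]-q[0]))
    q=p
s=shot('side');c=s['pixels'][60:160,240:360];cv2.imwrite('pics/s4.png',cv2.resize(c,None,fx=4,fy=4)[:,:,::-1])
print(ctrl.read_state()['eef_pos'])
E
```

```text
[308 254 327 172] [[440.9, 57.2], [626.3, 9.8]] -0.2502538374827803
[290 206 347 217] [[550.3, 96.0], [522.1, -33.0]] 1.354930292646662
cross [536.46203733  32.73020547]
[ 639.69681953 -292.17375695  164.31626076]
```

View pics/s4.png

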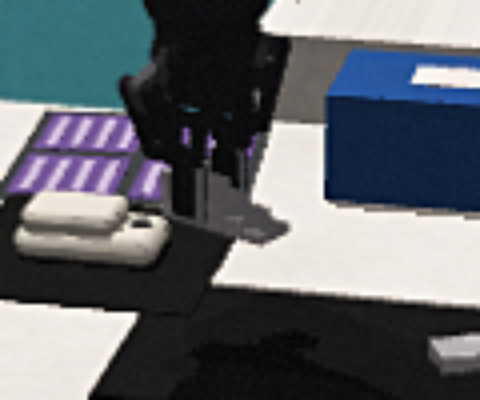

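The crop shows the wedge held level in the fingers, thin end at crop (285,230).

Emit:
send_rows:
  rows:
    - [[-0.7,-0.7,0,0,0,-0.01],[-2.2,-2.3,0,0,0,-0.03],[-4.6,-4.8,0,0,0,-0.06],[-7.3,-7.6,0,0,0,-0.09],[-10,-10.4,0,0,0,-0.12],[-12.8,-13.4,0,0,0,-0.15],[-15.6,-16.3,0,0,0,-0.18],[-18.4,-19.2,0,0,0,-0.21],[-21,-21.9,0,0,0,-0.24],[-22.7,-23.7,0,0,0,-0.253]]

```text
clock: 15.4
eef_pos: [546.2, 26.9, 163.7]
tool_rot: [-3.14, 0.003, -0.223]
force: [0.8, -0.7, -1.3]
width: 28.8
gripper_force: 60.0
```

Emit:
send_rows:
  rows:
    - [[-0.63,-0.35,0,0,0,0],[-0.63,-0.35,1,0,0,0],[-0.63,-0.35,2.5,0,0,0],[-0.63,-0.35,4,0,0,0],[-0.63,-0.35,5.5,0,0,0],[-0.63,-0.35,6.5,0,0,0],[-0.63,-0.35,6.9,0,0,0],[-0.63,-0.35,7,0,0,0],[-0.63,-0.35,7,0,0,0],[-0.63,-0.35,7,0,0,0]]

```text
clock: 16.4
eef_pos: [543.4, 27.6, 95.0]
tool_rot: [-3.141, -0.001, -0.228]
force: [0.9, 0.4, -1.5]
width: 28.6
gripper_force: 60.0
```

Emit:
send_rows:
  rows:
    - [[0,0,0.1,0,0,0],[0,0,0.2,0,0,0],[0,0,0.3,0,0,0],[0,0,0.4,0,0,0],[0,0,0.4,0,0,0],[0,0,0.4,0,0,0]]

```text
clock: 17.0
eef_pos: [543.0, 27.7, 90.4]
tool_rot: [3.142, 0.0, -0.228]
force: [-0.6, -1.0, -0.9]
width: 28.7
gripper_force: 60.0
```

Emit:
send_rows:
  rows:
    - [[0,0,-0.1,0,0,0],[0.2,-0.15,-0.1,0,0,0],[0.3,-0.25,-0.1,0,0,0],[0.3,-0.25,0,0,0,0],[0.3,-0.25,0.05,0,0,0],[0.3,-0.25,0.1,0,0,0],[0.3,-0.25,0.1,0,0,0],[0.3,-0.25,0.1,0,0,0]]

```text
clock: 17.8
eef_pos: [546.6, 29.5, 90.0]
tool_rot: [-3.141, -0.0, -0.228]
force: [-0.8, -0.3, 5.7]
width: 28.6
gripper_force: 60.9
```

Contact; release and rise.

Emit:
send_rows:
  rows:
    - [[0,0,0,0,0,0],[0,0,0,0,0,0],[0,0,0,0,0,0],[0,0,0,0,0,0],[0,0,0,0,0,0],[0,0,0,0,0,0],[0,0,0,0,0,0],[0,0,0,0,0,0]]
  grip: 0

```text
clock: 18.6
eef_pos: [546.5, 29.4, 89.4]
tool_rot: [3.142, -0.0, -0.228]
force: [-0.2, 0.1, 1.1]
width: 85.5
gripper_force: 0.0
```

Emit:
send_rows:
  rows:
    - [[0,0,-0.5,0,0,0],[0,0,-2,0,0,0],[0,0,-4.5,0,0,0],[0,0,-8,0,0,0],[0,0,-11.5,0,0,0],[0,0,-14,0,0,0],[0,0,-15,0,0,0],[0,0,-15,0,0,0],[0,0,-15,0,0,0]]

```text
clock: 19.5
eef_pos: [545.9, 29.5, 238.9]
tool_rot: [3.141, 0.001, -0.228]
force: [0.4, -0.0, 0.0]
width: 85.3
gripper_force: 0.0
```

```bash
python3 - <<'E'
from h import *
s=ctrl.read_state();print(s['eef_pos'],s['width'],s['force'],s['clock'])
im=shot('side')
cv2.imwrite('pics/s5.png',cv2.resize(im['pixels'][150:380,130:400],None,fx=2,fy=2)[:,:,::-1])
E
```

```text
[545.88705413  29.50905904 238.86645254] 85.3421501515198 [ 0.3814726  -0.04377577  0.01920279] 19.5
```

View pics/s5.png

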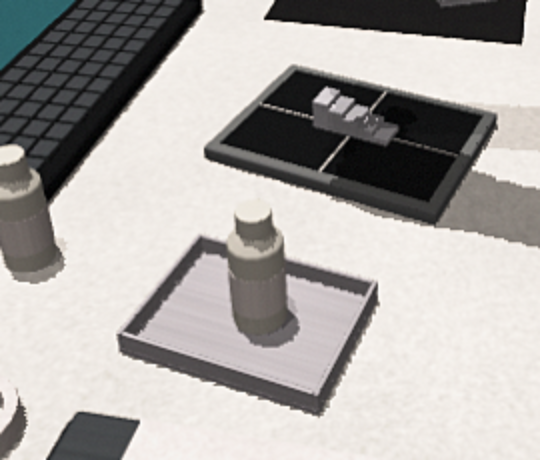

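The crop shows the wedge flat, steps up, along the long line over the crossing at crop (355,125). The bottle is upright in the tray and the arm is clear of both.

```bash
python3 -c "
from cell import ctrl
print(ctrl.finish_job())"
```

```text
the job is handed in; nothing more can be done
None
```

I handed the job in at about 19.6 s: the last picture shows the bottle upright in the steel tray and the wedge flat, steps up, on the middle of the cassette along its long centre line; no verdict was returned.

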